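# Refit the filler cap of a bench circulator until it clicks

### The arm

A 7-joint arm with a two-finger parallel gripper is mounted at the origin on the work surface. World frame = base frame: x ahead of the robot, y to its left, z up, the work surface at z = 0. Lengths are in m, angles in rad, forces in N, time in s.
With the tool pointing down it reaches from about 0.425 to 0.8 m from the base axis. Payload 8.3 kg.
Tool frame: the origin (TCP) lies on the centre line of the jaws, within the pads' length; the fingertips stand 11 mm ahead of it and the grasp point (between the pads) lies 8 mm behind it; z points along the fingers, x is the direction in which the jaws open and shut, and the axes are right-handed (so a half turn about z gives the same grasp; the last joint's range is limited). The gripper opens to 85 mm and grips with 20 to 120 N. Pads are 22 mm wide; open, the fingers measure 114 mm over their backs; the gripper's body (76 mm by 85 mm) begins 54 mm behind the grasp point. The pads swing forward as they close: fully open they stand 13 mm farther back than shut.
Start: joints at [-1.274, 0.383, 0.016, 1.37, -0.006, 1.388, -0.046], TCP at [0.22, 0.585, 0.242] pointing down, gripper open.
Joint ranges: [-2.95, 2.95], [-0.25, 2.06], [-1.52, 1.56], [0.18, 2.33], [-1.44, 4.58], [0.02, 2.06], [-3.01, 3.01]. Speed limits (rad/s): [2.39, 2.39, 3.01, 3.01, 3.14, 3.14, 3.14].

### API

Orientations are given as a unit quaternion [x, y, z, w].
In Python, from workcell import env gives the robot as it stands.
- The arm moves only by the tool apply_moves, never from a script. Its argument "motion" is a list that holds one entry, the list of rows, each a list of 5 numbers: the finger opening in m, from 0 to 0.0854, then the shift along the world's x, y, z in m, then the turn about the world's z in rad. A call has exactly 5 rows; each row is the pose to reach, as a shift and turn from the pose measured when the call began; what a row does not reach only later rows make up. A row lasts 1/8 s, in which the tool goes at most 62.5 mm and 10.7 degrees, less where a joint would pass 70% of its speed; a pose out of reach is approached as far as the arm can. A call with a gripper value outside its range is refused whole. The fingers move at their own pace and stop on an object; "newtons" is the grip in N (left out, the last holds). Time passes only in rows, so rows that repeat a pose let the fingers close, or fill a call up. It gives the time, the measured TCP pose, the force and the opening at its end, in the units of the state.
- env.sense(): the state, without advancing time (a new reading comes with each control period).
- env.camera(name): name is "scene" or "top"; returns (picture, depth): 400x640x3 uint8, red, green, blue; 400x640 float32, m along the optical axis (not along the pixel's ray), 0 where there is no reading.
- env.calibration(name): a dict with "intrinsics" (3x3 intrinsics, pixels), "R" (3x3) and "t" (3): a world point X has camera coordinates R X + t. Camera axes: x right, y down, z forward; pixel columns grow to the right and rows downward; lengths in m; the calibration is good to about 2 mm. A picture is of the moment at which its call begins. calibration takes no time and is no camera call.
- env.finish_job(): hands the job in, once; it reports no verdict.
The state is a dict: "clock": time; "joints": joint angles; "qd": joint speeds; "joint_torque": joint torques, N m; "tool_pos": TCP position; "orientation": TCP orientation; "wrist_force": force on the tool from outside, world axes, zero at the start; "ft_torque": the same for the moment, N m; "gripper_width": opening from 0.0 (shut) to 1.0 (fully open).
Only numpy, scipy, OpenCV 4.12 (cv2) and the standard library are available. Lean on these libraries where they do the work, as an engineer would, in place of code of your own. Each camera call takes 0.05 s, during which the arm holds its last target. There are 200 camera calls.

### The job

The circulator's tank has just been topped up: put its filler cap back on. Feel its two lugs into the slots of the filler neck without forcing them, push the cap down gently against the seal and turn it clockwise until it is locked down at its stop and its ratchet clicks; stop there (one click is enough, never more than three), let go, and leave the other things on the bench alone.

Things in the scene. Friction and masses are not known exactly. Their poses are not given: they have to be found in the camera images.
- cap: Grey plastic filler cap, about 220 g, 66 mm high, loose, standing on the flat end of its stem; origin: centre of that end, z up. Aluminium stem 39 mm diameter (first 6 mm: 33 mm), 25.5 mm long; two opposite square steel lugs, 7 mm wide, 7.5 to 14.5 mm above the end, out to 26.5 mm from the axis. Disc 74 mm diameter, 25.5 to 37 mm above the origin; straight grip bar on top.
- cap_grip (a point): Point on the cap's axis 56 mm above its origin, inside the grip bar: 62 mm long (x), 14 mm wide (y), 37 to 66 mm above the cap's origin. The lugs lie under the bar, along x, but stem and lugs have 0.35 rad of loose play either way against the bar: they start up to 0.35 rad off it, unmeasured. A turned bar takes the stem along, through the ratchet, once the play is used up.
- cap_ratchet (a joint): Slip of the torque-limiting ratchet between bar and stem, rad: 0 at the start, grows when the bar turns clockwise (from above) while the stem is held. A click every 0.42 rad: the torque climbs to about 0.3 N m in the first 0.1 rad, falls to none at 0.2, then the pawl drops into the next notch. No slip anticlockwise. Lugs bearing on a slot's side also make it click, without locking.
- filler_mouth (a point): Centre of the steel mouth flange of the filler neck, in the plane of the flange's top, 180 mm above the bench; z up, x along its two opposite lug slots. Round opening 42 mm diameter; slots about 11 mm wide, out to radius 28 mm. Cap's origin below this point: 7.5 mm with the lugs resting on the flange, 16.5 mm with them in the slots and the disc resting on the seal, 21 mm when locked.
- seal: Sprung black rubber ring on the neck round the mouth, 71 mm outer and 58 mm inner diameter; origin in the flange's plane at the start. Its top stands 9 mm above the flange. It gives way from 3 N on, 1 mm per N, 6 mm at most (9 N), then is hard. Pushed 2 to 4 mm down (5 to 7 N) with its lugs in the slots, the cap can be turned clockwise under the flange.
- filler: The filler neck, part of the casing: 73 mm outer diameter, 30 mm high; origin and axes as the mouth's. Under the flange, clockwise of each slot, a cam draws the lugs 2.5 mm down over 0.35 rad, then runs level to a solid stop; lugs there have turned 0.75 rad from the slots' middle and the cap stays down by itself. Anticlockwise the slots are closed.
- chiller: Bench circulator, light grey casing 240 (x) by 320 (y) by 150 mm high, fixed; origin: centre of its underside; control panel on its -x side. It carries the filler neck on its top, 45 mm to -x and 85 mm to -y of the casing's centre.
- coolant: Bystander: white plastic bottle, 72 mm diameter, 190 mm high, origin at its underside.
- bob: Bystander: steel measuring plate standing on its disc (39 mm diameter) with a shaft up, 84 mm high, origin at its underside.
- wrench: Bystander: steel wrench, 150 mm long (along x), lying flat, origin at its middle on the underside.
Things that resemble listed ones, but are neither listed nor needed, are in the scene too. There is more than one size of the cap; the job needs the smallest.

How it is judged:
By the outcome, as a careful person would: the job done as asked, in the order asked, and still so for the second after the job is handed in, with the robot touching nothing.
It also fails if it takes over 72 s, if anything falls off the work surface, if the arm or the gripper's body presses on something with over 40 N, if the wrist force passes 120 N, or if a joint passes its speed limit or range.

## Working session

There is one attempt and no reset: what is moved stays moved. The work goes in short steps, Python scripts to look and compute and a tool call to move; the robot and the scene stay as the last step left them, time stands still between calls to the robot, and variables do not carry over. Pictures are saved under pics/ and viewed, about 8 in all and at most 12, crops included, and the job is handed in when it is done.

Besides the shell and the picture viewer there is one more tool, called by a JSON object that holds its "method" and its "body", one argument or row to a line. apply_moves: Moves the arm, as the interface text tells. Its arguments: {"type":"object","properties":{"motion":{"type":"array","items":{"type":"array","items":{"type":"array","items":{"type":"number"}}}},"newtons":{"type":"number"}},"required":["motion"]}

```bash
mkdir -p pics; ls; cat > h.py <<'E'
import numpy as np, cv2
from workcell import env
def snap(n,f):
    p,d=env.camera(n); cv2.imwrite(f'pics/{f}.png',p[:,:,::-1]); np.savez(f'{f}.npz',p=p,d=d); return p,d
def cal(n):
    c=env.calibration(n); return np.array(c['intrinsics']),np.array(c['R']),np.array(c['t'])
def ray(n,u,v,z):
    K,R,t=cal(n); o=-R.T@t; d=R.T@np.linalg.inv(K)@[u,v,1]; return o+d*(z-o[2])/d[2]
def proj(n,X):
    K,R,t=cal(n); q=K@(R@np.array(X)+t); return q[:2]/q[2]
def cloud(n,d):
    K,R,t=cal(n); v,u=np.mgrid[:400,:640]; q=np.stack([u,v,np.ones_like(u)],-1)@np.linalg.inv(K).T*d[...,None]
    return (q-t)@R
E
python3 - <<'E'
from h import *
snap('top','top0'); snap('scene','sc0')
for n in('top','scene'):
    K,R,t=cal(n); print(n,K.round(1).tolist(),(-R.T@t).round(3),R[2].round(2))
s=env.sense(); print({k:np.round(v,3).tolist() for k,v in s.items()})
E
```

```text
pics
top [[513.7, 0.0, 330.6], [0.0, 513.7, 195.3], [0.0, 0.0, 1.0]] [ 0.533 -0.099  1.243] [ 0.05 -0.   -1.  ]
scene [[383.0, 0.0, 323.8], [0.0, 383.0, 199.3], [0.0, 0.0, 1.0]] [ 1.132 -0.167  0.877] [-0.61  0.06 -0.79]
{'clock': 0.1, 'joints': [-1.274, 0.384, 0.016, 1.371, -0.006, 1.388, -0.047], 'qd': [-0.001, -0.001, 0.001, -0.002, 0.0, -0.0, 0.0], 'joint_torque': [0.005, -62.913, 0.848, -37.277, 0.017, 0.01, 0.0], 'tool_pos': [0.22, 0.585, 0.241], 'orientation': [0.822, 0.569, -0.001, 0.001], 'wrist_force': [0.52, -0.264, 0.21], 'ft_torque': [0.053, -0.021, -0.002], 'gripper_width': 1.002}
```

View pics/top0.png

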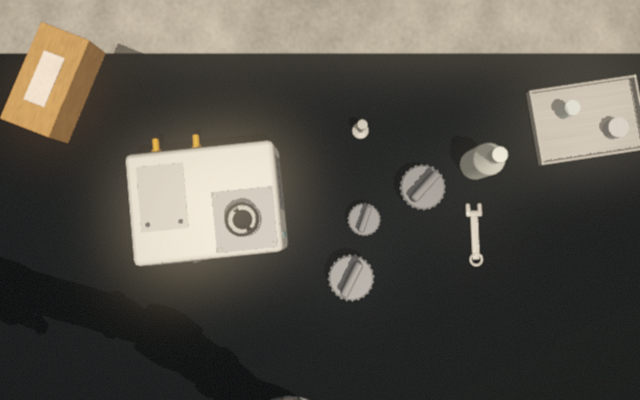

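View pics/sc0.png

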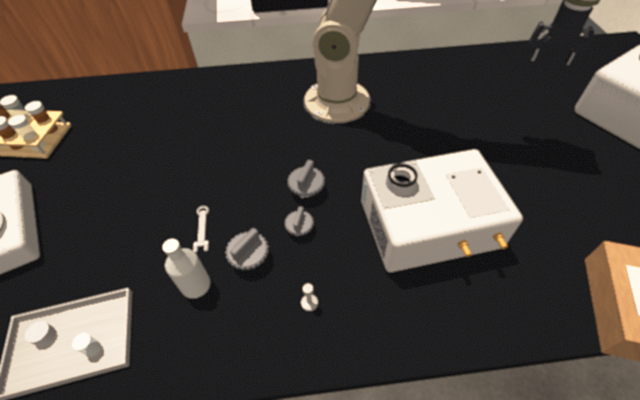

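Top view: three caps, at (422,187), (364,219) and (351,277). The one at (364,219) is about 33 px (~75 mm) across, which makes it the smallest and fits the 74 mm disc. The filler neck is at (242,219) on the casing. I'll enlarge both to confirm.

```bash
python3 - <<'E'
from h import *
z=np.load('top0.npz'); p=z['p'][:,:,::-1]; d=z['d']
a=cv2.resize(p[189:249,334:394],(400,400),interpolation=2); b=cv2.resize(p[189:249,212:272],(400,400),interpolation=2)
cv2.imwrite('pics/crop0.png',np.clip(np.hstack([a,b])*1.3,0,255).astype('uint8'))
C=cloud('top',d)
for u,v in [(364,219),(422,187),(351,277)]:
    s=C[v-28:v+28,u-28:u+28].reshape(-1,3); m=s[:,2]>0.015; q=s[m]
    bar=q[q[:,2]>q[:,2].max()-0.012]; r=cv2.minAreaRect((bar[:,:2]*1000).astype(np.float32)); print(u,v,'zmax',q[:,2].max(),'rect',r,'ext',np.ptp(q,0))
s=C[170:270,200:285].reshape(-1,3); print(np.histogram(s[:,2],np.arange(0,.21,.005)))
q=s[(s[:,2]>.181)&(s[:,2]<.2)]; print('seal',len(q),q[:,2].mean(),cv2.minEnclosingCircle((q[:,:2]*1000).astype(np.float32)),q.mean(0))
c=C[120:290,100:310].reshape(-1,3); c=c[(c[:,2]>.14)&(c[:,2]<.16)]; print('casing',cv2.minAreaRect((c[:,:2]*1000).astype(np.float32)))
E
```

```text
364 219 zmax 1.2431391465619117 rect ((532.6242065429688, -99.26637268066406), (0.0, 0.0), 0.0) ext [0.07503981 0.11710077 1.21309763]
422 187 zmax 1.2431391465619117 rect ((532.6242065429688, -99.26637268066406), (0.0, 0.0), 0.0) ext [0.13468986 0.26746128 1.20293368]
351 277 zmax 1.2431391465619117 rect ((532.6242065429688, -99.26637268066406), (0.0, 0.0), 0.0) ext [0.17769223 0.10396745 1.20258546]
(array([ 892,  101,    1,    0,    1,    8,    7,    0,    6,   12,    7,
         17,   10,   14,   11,    8,   16,    9,   21,    6,   24,   18,
         18,    9,   29,   30,   25,   50,  168, 1088, 4198,  623,   14,
         11,   15,   74,  246,  182,  153,    1,    0]), array([0.   , 0.005, 0.01 , 0.015, 0.02 , 0.025, 0.03 , 0.035, 0.04 ,
       0.045, 0.05 , 0.055, 0.06 , 0.065, 0.07 , 0.075, 0.08 , 0.085,
       0.09 , 0.095, 0.1  , 0.105, 0.11 , 0.115, 0.12 , 0.125, 0.13 ,
       0.135, 0.14 , 0.145, 0.15 , 0.155, 0.16 , 0.165, 0.17 , 0.175,
       0.18 , 0.185, 0.19 , 0.195, 0.2  , 0.205]))
seal 534 0.18711792109999859 ((540.2877197265625, 80.86491394042969), 36.63206481933594) [0.54045751 0.08033347 0.18711792]
casing ((576.4615478515625, 169.81613159179688), (239.74331665039062, 319.8182678222656), 5.867673873901367)
```

View pics/crop0.png

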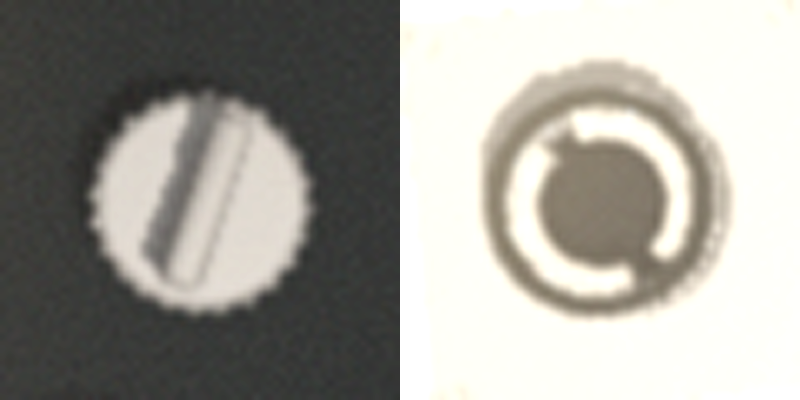

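The crop confirms the smallest cap (knurled disc, bar tilted about -18° in yaw). The neck shows its black ring and two slots at crop (566,140) and (650,268). Next I'll compute the poses.

```bash
python3 - <<'E'
from h import *
z=np.load('top0.npz'); d=z['d']; C=cloud('top',d); u,v=364,219
s=C[v-22:v+22,u-22:u+22][d[v-22:v+22,u-22:u+22]>0]
q=s[s[:,2]>.02]; print('zmax',np.percentile(q[:,2],98),'ext',np.ptp(q,0), 'all c',cv2.minEnclosingCircle((q[:,:2]*1000).astype(np.float32)))
bar=q[q[:,2]>.055]; print('bar',len(bar),bar[:,2].mean(),cv2.minAreaRect((bar[:,:2]*1000).astype(np.float32)))
f=lambda x,y,ox,z:ray('top',ox+(x+.5)/6.667-.5,189+(y+.5)/6.667-.5,z)
# disc circle from crop: center (202,203) at z .037
print('disc',f(202,203,334,.037)); a,b=f(197,288,334,.066)*0+f(184,287,334,.066),f(232,115,334,.066); print('bar',a,b,(a+b)/2,np.arctan2(*(b-a)[1::-1]))
a,b=f(166,140,212,.18),f(250,268,212,.18); print('slots',a,b,(a+b)/2,np.arctan2(*(a-b)[1::-1]))
# colour: bright flange ring / mouth
p=z['p'][189:249,212:272]; g=cv2.cvtColor(p,7)
# dark mouth hole at plane .18
big=cv2.resize(g,None,fx=8,fy=8,interpolation=2); th=(big<150).astype('uint8'); n,l,st,ce=cv2.connectedComponentsWithStats(th)
for i in range(1,n):
  if st[i,4]>2000: print(st[i],ce[i],ray('top',212+ce[i][0]/8-.44,189+ce[i][1]/8-.44,.18))
y=np.radians(5.87); print('predicted neck',.5765-.045*np.cos(y)+.085*np.sin(y),.1698-.045*np.sin(y)-.085*np.cos(y))
# scene view check
D=np.load('sc0.npz')['d']; S=cloud('scene',D); 
m=(D>0)&(np.abs(S[...,0]-.53)<.06)&(np.abs(S[...,1]+.173)<.06)&(S[...,2]>.056); r=S[m]; print('sc bar',m.sum(),r[:,2].max(),cv2.minAreaRect((r[:,:2]*1000).astype(np.float32)))
m=(D>0)&(np.abs(S[...,0]-.54)<.05)&(np.abs(S[...,1]-.08)<.05)&(S[...,2]>.183); r=S[m]; print('sc seal',m.sum(),cv2.minEnclosingCircle((r[:,:2]*1000).astype(np.float32)))
E
```

```text
zmax 0.07016259872292065 ext [0.07503981 0.07330635 0.04409699] all c ((541.1831665039062, -179.49205017089844), 37.98392868041992)
bar 165 0.06664429511924008 ((541.4473266601562, -179.6019287109375), (14.349457740783691, 61.70447540283203), 69.68839263916016)
disc [ 0.54128301 -0.18044293  0.037     ]
bar [ 0.51230504 -0.17217519  0.066     ] [ 0.57129085 -0.18895839  0.066     ] [ 0.54179794 -0.18056679  0.066     ] -0.2772039250751781
slots [0.5601641  0.09266163 0.18      ] [0.52049162 0.06633236 0.18      ] [0.54032786 0.079497   0.18      ] 0.585922145690849
[  101    79   290   301 48127] [243.56475575 230.1244208 ] [0.54412661 0.08109988 0.18      ]
predicted neck 0.5404290516647605 0.08064347087175006
sc bar 119 0.06855291083822357 ((543.444091796875, -180.76803588867188), (14.189661979675293, 61.53566360473633), 70.65962982177734)
sc seal 252 ((542.0717163085938, 79.44178771972656), 36.02777862548828)
```

{"method": "apply_moves", "body": {
  "motion": [
    [[0.05,0.04,-0.036,0.03,0],[0.05,0.08,-0.072,0.03,0],[0.05,0.12,-0.108,0.03,0],[0.05,0.16,-0.144,0.03,0],[0.05,0.2,-0.18,0.03,0]]
  ],
  "newtons": 40
}}

```text
clock: 0.72
tool_pos: [0.4208, 0.4032, 0.271]
orientation: [0.822, 0.569, -0.001, 0.001]
wrist_force: [0.9, 0.2, 0.1]
gripper_width: 0.588
```

{"method": "apply_moves", "body": {
  "motion": [
    [[0.05,0.02,-0.058,0,0],[0.05,0.04,-0.116,0,0],[0.05,0.06,-0.174,0,0],[0.05,0.08,-0.23,0,0],[0.05,0.1,-0.28,0,0]]
  ]
}}

```text
clock: 1.35
tool_pos: [0.521, 0.1207, 0.2709]
orientation: [0.822, 0.569, -0.001, 0.001]
wrist_force: [0.6, -0.8, 0.0]
gripper_width: 0.584
```

{"method": "apply_moves", "body": {
  "motion": [
    [[0.05,0.005,-0.06,0,0],[0.05,0.01,-0.12,0,0],[0.05,0.015,-0.18,0,0],[0.05,0.02,-0.24,0,0],[0.05,0.02,-0.28,0,0]]
  ]
}}

```text
clock: 1.98
tool_pos: [0.5403, -0.1626, 0.2706]
orientation: [0.823, 0.568, -0.002, 0.001]
wrist_force: [1.4, 0.7, 0.9]
gripper_width: 0.584
```

{"method": "apply_moves", "body": {
  "motion": [
    [[0.05,0.0015,-0.018,-0.03,0.01],[0.05,0.0015,-0.018,-0.07,0.01],[0.05,0.0015,-0.018,-0.11,0.01],[0.05,0.0015,-0.018,-0.15,0.01],[0.05,0.0015,-0.018,-0.165,0.01]]
  ]
}}

```text
clock: 2.6
tool_pos: [0.5402, -0.18, 0.103]
orientation: [0.82, 0.572, -0.003, -0.001]
wrist_force: [0.1, 0.1, 0.5]
gripper_width: 0.581
```

```bash
python3 - <<'E'
from h import *
snap('top','top1'); p,d=snap('scene','sc1'); print(env.sense()['tool_pos'])
c=proj('scene',[.54,-.18,.08]).astype(int); print(c)
a=p[c[1]-60:c[1]+60,c[0]-80:c[0]+80,::-1]; cv2.imwrite('pics/crop1.png',cv2.resize(np.clip(a*1.5,0,255).astype('uint8'),(800,600),interpolation=2))
E
```

```text
[ 0.54087518 -0.18029165  0.10429111]
[297 211]
```

View pics/crop1.png

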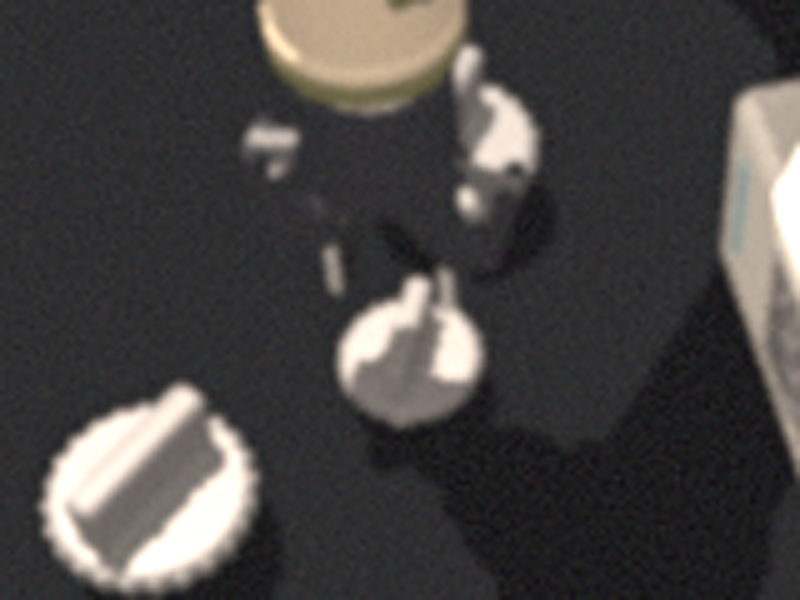

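The open fingers straddle the small cap's bar (crop around (415,350)), with the other cap clear at lower left. I'll descend and grip.

{"method": "apply_moves", "body": {
  "motion": [
    [[0.05,0.001,0,-0.02,0],[0.05,0.001,0,-0.035,0],[0.05,0.001,0,-0.045,0],[0.05,0.001,0,-0.05,0],[0.05,0.001,0,-0.05,0]]
  ]
}}

```text
clock: 3.32
tool_pos: [0.5419, -0.1804, 0.0544]
orientation: [0.82, 0.572, -0.003, -0.0]
wrist_force: [-0.5, -0.3, -0.1]
gripper_width: 0.579
```

{"method": "apply_moves", "body": {
  "motion": [
    [[0.0,0,0,0,0],[0.0,0,0,0,0],[0.0,0,0,0,0],[0.0,0,0,0,0],[0.0,0,0,0,0]]
  ]
}}

```text
clock: 3.95
tool_pos: [0.5423, -0.1805, 0.0548]
orientation: [0.82, 0.572, -0.002, -0.0]
wrist_force: [-0.0, 0.6, 5.0]
gripper_width: 0.156
```

{"method": "apply_moves", "body": {
  "motion": [
    [[0.0,0,0,0.03,0],[0.0,0,0,0.08,0],[0.0,0,0,0.135,0],[0.0,0,0,0.19,0],[0.0,0,0,0.225,0]]
  ]
}}

```text
clock: 4.58
tool_pos: [0.5423, -0.1807, 0.2822]
orientation: [0.82, 0.572, -0.002, 0.001]
wrist_force: [-0.5, 0.3, -2.2]
gripper_width: 0.153
```

```bash
python3 - <<'E'
from h import *
s=env.sense(); print(s['wrist_force'],s['gripper_width'],s['tool_pos'],s['joints'].round(2) if hasattr(s['joints'],'round') else s['joints'])
E
```

```text
[-0.4788055   0.25395559 -2.2100051 ] 0.15261228158174386 [ 0.54233941 -0.18066893  0.28215978] [-0.18  0.27  0.56  1.47 -0.14  1.44  1.6 ]
```

{"method": "apply_moves", "body": {
  "motion": [
    [[0.0,0,0.04,0.008,0.15],[0.0,0,0.095,0.008,0.32],[0.0,0,0.15,0.008,0.49],[0.0,0,0.205,0.008,0.66],[0.0,-0.0015,0.25,0.008,0.82]]
  ]
}}

```text
clock: 5.2
tool_pos: [0.54, 0.0719, 0.2893]
orientation: [0.522, 0.853, -0.002, 0.001]
wrist_force: [1.4, -1.1, -1.8]
gripper_width: 0.155
```

{"method": "apply_moves", "body": {
  "motion": [
    [[0.0,0,0.01,0,0.15],[0.0,0,0.01,0,0.3],[0.0,0,0.01,0,0.45],[0.0,0,0.01,0,0.5],[0.0,0,0.01,0,0.5]]
  ]
}}

```text
clock: 5.82
tool_pos: [0.5396, 0.0818, 0.2885]
orientation: [0.295, 0.956, -0.002, 0.0]
wrist_force: [0.2, -0.4, -2.6]
gripper_width: 0.152
```

```bash
cat >> h.py <<'E'
def bar_st():
    s=env.sense(); q=s['orientation']; y=2*np.arctan2(q[1],q[0])-np.pi/2
    print('clk',round(s['clock'],2),'pos',np.round(s['tool_pos'],4),'baryaw',round(float(y),3),'F',np.round(s['wrist_force'],1),'T',np.round(s['ft_torque'],3),'w',round(s['gripper_width'],3))
E
python3 - <<'E'
from h import *
bar_st(); print(np.round(env.sense()['joints'],2),np.round(env.sense()['orientation'],4))
p,d=snap('top','top2'); p2,d2=snap('scene','sc2')
a=cv2.resize(p[165:265,190:290,::-1],(400,400),interpolation=2)
c=proj('scene',[.54,.08,.22]).astype(int)
b=cv2.resize(p2[c[1]-50:c[1]+50,c[0]-50:c[0]+50,::-1],(400,400),interpolation=2)
cv2.imwrite('pics/crop2.png',np.clip(np.hstack([a,b])*1.2,0,255).astype('uint8'))
for n,dd in(('top',d),('scene',d2)):
    C=cloud(n,dd); m=(dd>0)&(np.hypot(C[...,0]-.54,C[...,1]-.08)<.045)&(np.abs(C[...,2]-.268)<.01); q=C[m]
    if len(q)>10: print(n,len(q),cv2.minEnclosingCircle((q[:,:2]*1000).astype(np.float32)),np.median(q[:,2]))
E
```

```text
clk 5.83 pos [0.5396 0.0818 0.2885] baryaw 0.973 F [ 0.2 -0.4 -2.6] T [0.044 0.    0.002] w 0.152
[-0.42  0.19  0.25  1.52 -0.04  1.44  2.37] [ 2.945e-01  9.556e-01 -2.100e-03  2.000e-04]
top 368 ((536.3936767578125, 70.94236755371094), 36.643150329589844) 0.2722194083414088
scene 430 ((539.5520629882812, 76.98369598388672), 39.06624984741211) 0.2707284111452969
```

View pics/crop2.png

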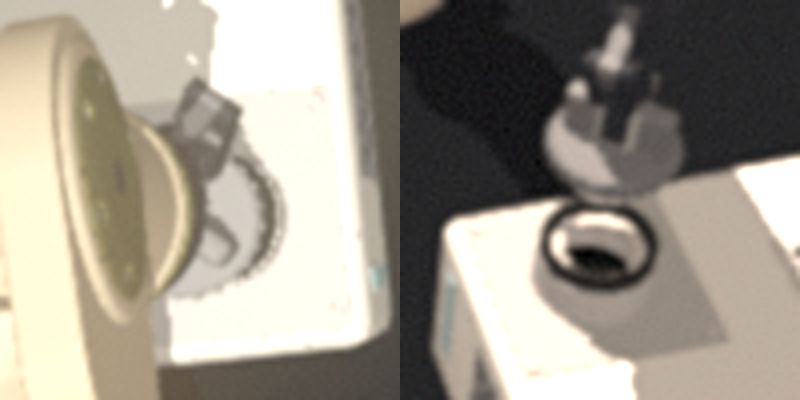

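The right crop shows the cap held level above the neck (ring at (600,245)). The top view is mostly hidden by the arm. I'll go down until the stem tip enters.

{"method": "apply_moves", "body": {
  "motion": [
    [[0.0,0.0014,-0.0018,-0.015,0.01],[0.0,0.0014,-0.0018,-0.03,0.01],[0.0,0.0014,-0.0018,-0.042,0.01],[0.0,0.0014,-0.0018,-0.051,0.01],[0.0,0.0014,-0.0018,-0.055,0.01]]
  ]
}}

```text
clock: 6.55
tool_pos: [0.5413, 0.0801, 0.2337]
orientation: [0.29, 0.957, -0.002, 0.001]
wrist_force: [-0.2, 1.0, 3.1]
gripper_width: 0.157
```

```bash
python3 - <<'E'
from h import *
bar_st()
E
```

```text
clk 6.55 pos [0.5413 0.0801 0.2337] baryaw 0.982 F [-0.2  1.   3.1] T [ 0.056  0.205 -0.024] w 0.157
```

{"method": "apply_moves", "body": {
  "motion": [
    [[0.0,0,0,0.001,0],[0.0,0,0,0.001,0],[0.0,0,0,0.001,0],[0.0,0,0,0.001,0],[0.0,0,0,0.001,0]]
  ]
}}

```text
clock: 7.18
tool_pos: [0.5414, 0.0801, 0.2349]
orientation: [0.29, 0.957, -0.002, 0.001]
wrist_force: [0.2, -0.2, 1.5]
gripper_width: 0.15
```

```bash
python3 - <<'E'
from h import *
bar_st()
p2,d2=snap('scene','sc3'); bar_st()
c=proj('scene',[.54,.08,.20]).astype(int)
cv2.imwrite('pics/crop3.png',np.clip(cv2.resize(p2[c[1]-30:c[1]+30,c[0]-40:c[0]+40,::-1],(800,600),interpolation=2)*1.2,0,255).astype('uint8'))
E
```

```text
clk 7.17 pos [0.5414 0.0801 0.2349] baryaw 0.982 F [ 0.2 -0.2  1.5] T [-0.049 -0.075  0.02 ] w 0.15
clk 7.22 pos [0.5414 0.0801 0.2348] baryaw 0.982 F [-0.2  0.2  1.5] T [-0.028 -0.078 -0.023] w 0.156
```

View pics/crop3.png

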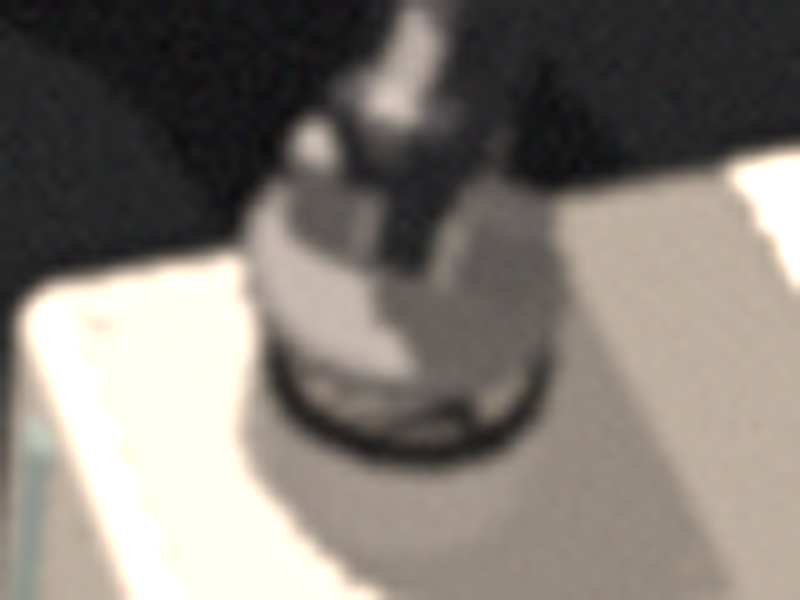

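```bash
python3 - <<'E'
from h import *
c=proj('scene',[.54,.08,.20]).astype(int)
def ring(ctr,r,z):
    t=np.linspace(0,2*np.pi,180); P=np.array([proj('scene',[ctr[0]+r*np.cos(a),ctr[1]+r*np.sin(a),z]) for a in t])
    P=(P-[c[0]-40,c[1]-30])*10; return P[:,0].min().round(),P[:,0].max().round(),P[:,1].min().round(),P[:,1].max().round()
print('seal top outer',ring((.541,.080),.0355,.189)); print('seal scene-biased',ring((.542,.0794),.0355,.189))
for zz in(.1975,.2055,.199): print('disc bot',zz,ring((.5414,.0801),.037,zz),'top',ring((.5414,.0801),.037,zz+.0115))
d=np.load('sc3.npz')['d']; C=cloud('scene',d)
m=(d>0)&(np.hypot(C[...,0]-.541,C[...,1]-.08)<.04)&(C[...,2]>.2)&(C[...,2]<.223); print(np.histogram(C[m][:,2],np.arange(.2,.224,.002)))
E
```

```text
seal top outer (np.float64(252.0), np.float64(551.0), np.float64(228.0), np.float64(449.0))
seal scene-biased (np.float64(250.0), np.float64(550.0), np.float64(231.0), np.float64(452.0))
disc bot 0.1975 (np.float64(250.0), np.float64(564.0), np.float64(201.0), np.float64(432.0)) top (np.float64(256.0), np.float64(573.0), np.float64(168.0), np.float64(399.0))
disc bot 0.2055 (np.float64(254.0), np.float64(570.0), np.float64(178.0), np.float64(409.0)) top (np.float64(260.0), np.float64(579.0), np.float64(144.0), np.float64(376.0))
disc bot 0.199 (np.float64(251.0), np.float64(566.0), np.float64(197.0), np.float64(427.0)) top (np.float64(256.0), np.float64(574.0), np.float64(163.0), np.float64(395.0))
(array([  0,   0,   0,   2,  13,  14,  16,  63, 140,  75,  23]), array([0.2  , 0.202, 0.204, 0.206, 0.208, 0.21 , 0.212, 0.214, 0.216,
       0.218, 0.22 , 0.222]))
```

```bash
cat > fit.py <<'E'
from h import *
from scipy.optimize import least_squares
def fit(f,n,c0,zt,r,band=.006):
    d=np.load(f+'.npz')['d']; C=cloud(n,d); m=(d>0)&(np.abs(C[...,2]-zt)<band)&(np.hypot(C[...,0]-c0[0],C[...,1]-c0[1])<r+.008)
    q=C[m][:,:2]; v=q-c0; a=np.degrees(np.arctan2(v[:,1],v[:,0])); R=np.hypot(*v.T)
    E=[]
    for b in range(-180,180,10):
        s=(a>=b)&(a<b+10)
        if s.sum()>1 and np.sort(R[s])[-2]>r-.008: E.append(q[s][np.argsort(R[s])[-2]])
    E=np.array(E); o=least_squares(lambda p:np.hypot(*(E-p).T)-r,c0,loss='soft_l1',f_scale=.001)
    aa=np.degrees(np.arctan2(*(E-o.x).T[::-1])).round(); print(f,n,len(E),'ctr',o.x.round(4),'rms',np.sqrt(np.mean(o.fun**2)).round(4),'ang',aa.tolist())
E
python3 - <<'E'
from fit import *
fit('top0','top',np.array([.5405,.0805]),.187,.0355); fit('sc0','scene',np.array([.5405,.0805]),.187,.0355)
fit('top0','top',np.array([.5415,-.18]),.037,.037); fit('sc0','scene',np.array([.5415,-.18]),.037,.037)
fit('top2','top',np.array([.5396,.0818]),.271,.037); fit('sc2','scene',np.array([.5396,.0818]),.271,.037)
fit('sc3','scene',np.array([.5414,.0801]),.217,.037)
E
```

```text
top0 top 36 ctr [0.5403 0.0805] rms 0.0007 ang [-175.0, -160.0, -158.0, -144.0, -133.0, -125.0, -114.0, -106.0, -93.0, -90.0, -73.0, -62.0, -54.0, -49.0, -38.0, -26.0, -20.0, -3.0, 7.0, 20.0, 29.0, 38.0, 48.0, 53.0, 65.0, 76.0, 83.0, 93.0, 103.0, 113.0, 129.0, 138.0, 143.0, 158.0, 167.0, 176.0]
sc0 scene 36 ctr [0.5422 0.079 ] rms 0.0016 ang [178.0, -165.0, -162.0, -145.0, -135.0, -124.0, -122.0, -109.0, -103.0, -85.0, -76.0, -66.0, -53.0, -41.0, -32.0, -24.0, -9.0, -6.0, 11.0, 13.0, 30.0, 42.0, 50.0, 57.0, 73.0, 76.0, 89.0, 101.0, 112.0, 117.0, 122.0, 139.0, 141.0, 157.0, 162.0, 177.0]
top0 top 36 ctr [ 0.541  -0.1799] rms 0.0011 ang [-176.0, -164.0, -155.0, -142.0, -134.0, -120.0, -117.0, -100.0, -93.0, -86.0, -70.0, -67.0, -54.0, -43.0, -32.0, -21.0, -17.0, -9.0, 2.0, 10.0, 25.0, 30.0, 49.0, 54.0, 66.0, 74.0, 86.0, 89.0, 108.0, 112.0, 122.0, 135.0, 141.0, 154.0, 166.0, 178.0]
sc0 scene 32 ctr [ 0.5428 -0.1807] rms 0.0018 ang [-169.0, -155.0, -144.0, -138.0, -125.0, -112.0, -103.0, -99.0, -88.0, -78.0, -67.0, -53.0, -48.0, -32.0, -23.0, -11.0, -6.0, 7.0, 16.0, 23.0, 41.0, 46.0, 56.0, 62.0, 81.0, 87.0, 94.0, 110.0, 117.0, 128.0, 137.0, 141.0]
top2 top 15 ctr [0.5387 0.0788] rms 0.0006 ang [180.0, -171.0, -156.0, -149.0, -139.0, -122.0, -119.0, -106.0, -97.0, -79.0, -70.0, -57.0, -53.0, -45.0, 174.0]
sc2 scene 22 ctr [0.5397 0.0769] rms 0.0009 ang [-144.0, -131.0, -122.0, -108.0, -95.0, -88.0, -76.0, -63.0, -49.0, -38.0, -26.0, -19.0, -10.0, 1.0, 11.0, 26.0, 32.0, 37.0, 52.0, 61.0, 66.0, 83.0]
sc3 scene 22 ctr [0.5419 0.0752] rms 0.0009 ang [-135.0, -119.0, -110.0, -92.0, -81.0, -76.0, -65.0, -48.0, -39.0, -34.0, -14.0, -3.0, 5.0, 12.0, 22.0, 36.0, 43.0, 52.0, 58.0, 71.0, 80.0, 88.0]
```

Fitting both rims in the same view puts the cap about 3.7 mm to -y of the neck, because it is gripped off-centre along the bar. So the stem end was resting on the rim. I'll raise it, shift it over and try again.

{"method": "apply_moves", "body": {
  "motion": [
    [[0.0,0,0,0.004,0],[0.0,0.0002,0.0036,0.004,0],[0.0,0.0002,0.0036,0.003,0],[0.0,0.0002,0.0036,-0.001,0],[0.0,0.0002,0.0036,-0.003,0]]
  ]
}}

```text
clock: 7.85
tool_pos: [0.5413, 0.0836, 0.2312]
orientation: [0.29, 0.957, -0.002, 0.0]
wrist_force: [0.5, 0.4, -2.4]
gripper_width: 0.157
```

```bash
python3 - <<'E'
from fit import *
bar_st(); snap('scene','sc4'); bar_st(); fit('sc4','scene',np.array([.542,.079]),.213,.037)
E
```

```text
clk 7.85 pos [0.5413 0.0836 0.2312] baryaw 0.982 F [ 0.5  0.4 -2.4] T [-0.029  0.019  0.021] w 0.157
clk 7.9 pos [0.5413 0.0836 0.2311] baryaw 0.982 F [ 0.3  0.2 -1.8] T [ 0.019  0.047 -0.036] w 0.151
sc4 scene 24 ctr [0.5416 0.0788] rms 0.001 ang [-130.0, -124.0, -114.0, -107.0, -91.0, -87.0, -73.0, -62.0, -58.0, -40.0, -31.0, -21.0, -14.0, -3.0, 1.0, 15.0, 28.0, 36.0, 40.0, 56.0, 67.0, 71.0, 85.0, 93.0]
```

The stem has entered freely. Lug contact is expected at about 0.227.

{"method": "apply_moves", "body": {
  "motion": [
    [[0.0,0.0003,0,-0.001,0],[0.0,0.0003,0,-0.002,0],[0.0,0.0003,0,-0.003,0],[0.0,0.0003,0,-0.004,0],[0.0,0.0003,0,-0.005,0]]
  ]
}}

```text
clock: 8.52
tool_pos: [0.5422, 0.0837, 0.2271]
orientation: [0.29, 0.957, -0.002, 0.001]
wrist_force: [-1.4, -0.1, 8.6]
gripper_width: 0.154
```

```bash
python3 - <<'E'
from h import *
bar_st()
E
```

```text
clk 8.53 pos [0.5422 0.0837 0.2271] baryaw 0.982 F [-1.4 -0.1  8.6] T [-0.099  0.437 -0.001] w 0.154
```

{"method": "apply_moves", "body": {
  "motion": [
    [[0.0,-0.0004,0,0.0,0],[0.0,-0.0003,-0.0001,0.0,-0.05],[0.0,-0.0002,-0.0002,0.0,-0.1],[0.0,-0.0001,-0.0003,0.0,-0.15],[0.0,0.0,-0.0004,0.0,-0.2]]
  ]
}}

```text
clock: 9.15
tool_pos: [0.5423, 0.0833, 0.2272]
orientation: [0.385, 0.923, -0.002, 0.001]
wrist_force: [-0.1, -0.8, 0.3]
gripper_width: 0.156
```

```bash
python3 - <<'E'
from h import *
bar_st()
E
```

```text
clk 9.15 pos [0.5423 0.0833 0.2272] baryaw 0.78 F [-0.1 -0.8  0.3] T [-0.086 -0.088  0.005] w 0.156
```

{"method": "apply_moves", "body": {
  "motion": [
    [[0.0,0.0001,-0.0001,-0.0003,-0.04],[0.0,0.0002,-0.0002,-0.0003,-0.08],[0.0,0.0002,-0.0003,-0.0003,-0.12],[0.0,0.0003,-0.0004,-0.0003,-0.16],[0.0,0.0003,-0.0005,-0.0003,-0.2]]
  ]
}}

```text
clock: 9.78
tool_pos: [0.5423, 0.0829, 0.2265]
orientation: [0.476, 0.88, -0.002, 0.001]
wrist_force: [-0.0, 0.4, -2.7]
gripper_width: 0.154
```

```bash
python3 - <<'E'
from h import *
bar_st()
E
```

```text
clk 9.78 pos [0.5423 0.0829 0.2265] baryaw 0.579 F [-0.   0.4 -2.7] T [0.075 0.036 0.001] w 0.154
```

Contact has vanished at bar yaw about 0.58, which is near the slot direction. I'll lower the cap to test.

{"method": "apply_moves", "body": {
  "motion": [
    [[0.0,0,0,-0.0005,0],[0.0,0,0,-0.001,0],[0.0,0,0,-0.0015,0],[0.0,0,0,-0.002,0],[0.0,0,0,-0.002,0]]
  ]
}}

```text
clock: 10.4
tool_pos: [0.5423, 0.0829, 0.2245]
orientation: [0.476, 0.88, -0.002, 0.001]
wrist_force: [-0.2, -0.2, -1.7]
gripper_width: 0.153
```

```bash
python3 - <<'E'
from h import *
bar_st()
E
```

```text
clk 10.4 pos [0.5423 0.0829 0.2245] baryaw 0.579 F [-0.2 -0.2 -1.7] T [ 0.038  0.062 -0.001] w 0.153
```

{"method": "apply_moves", "body": {
  "motion": [
    [[0.0,0,0,-0.0015,0],[0.0,0,0,-0.003,0],[0.0,0,0,-0.0045,0],[0.0,0,0,-0.006,0],[0.0,0,0,-0.006,0]]
  ]
}}

```text
clock: 11.02
tool_pos: [0.5424, 0.0829, 0.2187]
orientation: [0.476, 0.88, -0.002, 0.001]
wrist_force: [-0.5, 0.2, -0.5]
gripper_width: 0.156
```

{"method": "apply_moves", "body": {
  "motion": [
    [[0.0,0,0,-0.001,0],[0.0,0,0,-0.0015,0],[0.0,0,0,-0.002,0],[0.0,0,0,-0.0025,0],[0.0,0,0,-0.0025,0]]
  ]
}}

```text
clock: 11.65
tool_pos: [0.5425, 0.0829, 0.2164]
orientation: [0.476, 0.88, -0.002, 0.001]
wrist_force: [-1.1, 0.6, 3.1]
gripper_width: 0.154
```

```bash
python3 - <<'E'
from h import *
bar_st()
E
```

```text
clk 11.65 pos [0.5425 0.0829 0.2164] baryaw 0.579 F [-1.1  0.6  3.1] T [ 0.051 -0.021  0.034] w 0.154
```

{"method": "apply_moves", "body": {
  "motion": [
    [[0.0,-0.0003,-0.0003,-0.0006,-0.06],[0.0,-0.0002,-0.0005,-0.0007,-0.12],[0.0,-0.0001,-0.0007,-0.0007,-0.18],[0.0,-0.0001,-0.0009,-0.0007,-0.24],[0.0,-0.0001,-0.001,-0.0007,-0.3]]
  ]
}}

```text
clock: 12.28
tool_pos: [0.5427, 0.0825, 0.2158]
orientation: [0.602, 0.798, -0.001, 0.001]
wrist_force: [-1.0, 1.9, 1.9]
gripper_width: 0.153
```

```bash
python3 - <<'E'
from h import *
bar_st()
E
```

```text
clk 12.28 pos [0.5427 0.0825 0.2158] baryaw 0.278 F [-1.   1.9  1.9] T [ 0.334 -0.132  0.012] w 0.153
```

{"method": "apply_moves", "body": {
  "motion": [
    [[0.0,-0.0003,0.0003,-0.0008,0],[0.0,-0.0003,0.0002,-0.001,-0.03],[0.0,-0.0003,0.0002,-0.001,-0.06],[0.0,-0.0003,0.0001,-0.001,-0.09],[0.0,-0.0003,0.0001,-0.001,-0.12]]
  ]
}}

```text
clock: 12.9
tool_pos: [0.5424, 0.0827, 0.2149]
orientation: [0.65, 0.76, -0.001, 0.001]
wrist_force: [-0.7, 0.9, 3.6]
gripper_width: 0.15
```

```bash
python3 - <<'E'
from h import *
bar_st()
E
```

```text
clk 12.9 pos [0.5424 0.0827 0.2149] baryaw 0.156 F [-0.7  0.9  3.6] T [ 0.171 -0.291  0.02 ] w 0.15
```

{"method": "apply_moves", "body": {
  "motion": [
    [[0.0,-0.0001,-0.0001,-0.0002,-0.02],[0.0,-0.0001,-0.0001,-0.0002,-0.04],[0.0,-0.0001,-0.0002,-0.0002,-0.06],[0.0,-0.0001,-0.0002,-0.0002,-0.08],[0.0,-0.0001,-0.0003,-0.0002,-0.1]]
  ]
}}

```text
clock: 13.52
tool_pos: [0.5423, 0.0825, 0.2146]
orientation: [0.687, 0.726, -0.001, 0.001]
wrist_force: [0.5, 1.4, 2.3]
gripper_width: 0.152
```

```bash
python3 - <<'E'
from h import *
bar_st()
E
```

```text
clk 13.53 pos [0.5423 0.0825 0.2146] baryaw 0.055 F [0.5 1.4 2.3] T [ 0.31  -0.261  0.007] w 0.152
```

{"method": "apply_moves", "body": {
  "motion": [
    [[0.0,-0.0001,0.0001,-0.0002,-0.025],[0.0,-0.0001,0.0001,-0.0003,-0.05],[0.0,-0.0001,0.0,-0.0003,-0.075],[0.0,-0.0001,0.0,-0.0004,-0.1],[0.0,-0.0001,0.0,-0.0004,-0.12]]
  ]
}}

```text
clock: 14.15
tool_pos: [0.5422, 0.0825, 0.2142]
orientation: [0.73, 0.683, -0.001, 0.001]
wrist_force: [1.1, 1.6, 3.4]
gripper_width: 0.157
```

```bash
python3 - <<'E'
from h import *
bar_st()
E
```

```text
clk 14.15 pos [0.5422 0.0825 0.2142] baryaw -0.066 F [1.1 1.6 3.4] T [ 0.123 -0.269  0.011] w 0.157
```

{"method": "apply_moves", "body": {
  "motion": [
    [[0.0,-0.0002,0.0,-0.0002,-0.03],[0.0,-0.0002,0.0,-0.0003,-0.06],[0.0,-0.0002,0.0,-0.0004,-0.09],[0.0,-0.0002,-0.0001,-0.0005,-0.12],[0.0,-0.0002,-0.0001,-0.0006,-0.15]]
  ]
}}

```text
clock: 14.78
tool_pos: [0.542, 0.0824, 0.2137]
orientation: [0.78, 0.626, -0.001, 0.0]
wrist_force: [0.6, 0.2, 5.3]
gripper_width: 0.154
```

```bash
python3 - <<'E'
from h import *
bar_st()
E
```

```text
clk 14.78 pos [0.542  0.0824 0.2137] baryaw -0.218 F [0.6 0.2 5.3] T [ 0.047 -0.299  0.082] w 0.154
```

{"method": "apply_moves", "body": {
  "motion": [
    [[0.0,-0.0001,0.0,-0.0002,-0.03],[0.0,-0.0001,0.0,-0.0002,-0.06],[0.0,-0.0001,0.0,-0.0002,-0.09],[0.0,-0.0001,-0.0001,-0.0002,-0.12],[0.0,-0.0001,-0.0001,-0.0002,-0.15]]
  ]
}}

```text
clock: 15.4
tool_pos: [0.542, 0.0821, 0.2137]
orientation: [0.825, 0.565, -0.001, 0.001]
wrist_force: [0.5, 0.7, 4.9]
gripper_width: 0.152
```

```bash
python3 - <<'E'
from h import *
bar_st()
E
```

```text
clk 15.4 pos [0.542  0.0821 0.2137] baryaw -0.371 F [0.5 0.7 4.9] T [-0.08  -0.29   0.016] w 0.152
```

{"method": "apply_moves", "body": {
  "motion": [
    [[0.0,0,0.0,-0.0001,-0.02],[0.0,0,0.0,-0.0001,-0.04],[0.0,0,0.0,-0.0001,-0.06],[0.0,0,0,-0.0001,-0.08],[0.0,0,0,-0.0001,-0.1]]
  ]
}}

```text
clock: 16.02
tool_pos: [0.5421, 0.0818, 0.2137]
orientation: [0.853, 0.522, -0.001, 0.001]
wrist_force: [0.3, -0.1, 5.4]
gripper_width: 0.153
```

```bash
python3 - <<'E'
from h import *
bar_st()
E
```

```text
clk 16.02 pos [0.5421 0.0818 0.2137] baryaw -0.473 F [ 0.3 -0.1  5.4] T [-0.2   -0.258  0.062] w 0.153
```

{"method": "apply_moves", "body": {
  "motion": [
    [[0.0,0,0.0,-0.0001,-0.02],[0.0,0,0.0,-0.0001,-0.04],[0.0,0,0.0,-0.0001,-0.06],[0.0,0,0,-0.0001,-0.08],[0.0,0,0,-0.0001,-0.1]]
  ]
}}

```text
clock: 16.65
tool_pos: [0.5421, 0.0818, 0.2137]
orientation: [0.878, 0.478, -0.001, 0.001]
wrist_force: [0.2, 0.2, 5.2]
gripper_width: 0.152
```

```bash
python3 - <<'E'
from h import *
bar_st()
E
```

```text
clk 16.65 pos [0.5421 0.0818 0.2137] baryaw -0.574 F [0.2 0.2 5.2] T [-0.108 -0.122  0.421] w 0.152
```

Resistance rises to 0.42 N m at bar yaw -0.57, matching the predicted stop (about -0.51). I'll go on through one click.

{"method": "apply_moves", "body": {
  "motion": [
    [[0.0,0,0.0,0,-0.025],[0.0,0,0.0,0,-0.05],[0.0,0,0.0,0,-0.075],[0.0,0,0,0,-0.1],[0.0,0,0,0,-0.12]]
  ]
}}

```text
clock: 17.27
tool_pos: [0.5421, 0.0815, 0.2136]
orientation: [0.906, 0.424, -0.001, 0.001]
wrist_force: [0.5, 0.1, 5.3]
gripper_width: 0.152
```

```bash
python3 - <<'E'
from h import *
bar_st()
E
```

```text
clk 17.27 pos [0.5421 0.0815 0.2136] baryaw -0.696 F [0.5 0.1 5.3] T [-0.21  -0.167  0.063] w 0.152
```

{"method": "apply_moves", "body": {
  "motion": [
    [[0.0,0,0.0,0,-0.025],[0.0,0,0.0,0,-0.05],[0.0,0,0.0,0,-0.075],[0.0,0,0,0,-0.1],[0.0,0,0,0,-0.12]]
  ]
}}

```text
clock: 17.9
tool_pos: [0.5421, 0.0815, 0.2137]
orientation: [0.93, 0.368, -0.001, 0.001]
wrist_force: [0.8, 0.4, 5.2]
gripper_width: 0.155
```

```bash
python3 - <<'E'
from h import *
bar_st()
E
```

```text
clk 17.9 pos [0.5421 0.0815 0.2137] baryaw -0.818 F [0.8 0.4 5.2] T [-0.156 -0.238 -0.027] w 0.155
```

{"method": "apply_moves", "body": {
  "motion": [
    [[0.0,0,0.0,0,-0.03],[0.0,0,0.0,0,-0.06],[0.0,0,0.0,0,-0.09],[0.0,0,0,0,-0.12],[0.0,0,0,0,-0.14]]
  ]
}}

```text
clock: 18.52
tool_pos: [0.542, 0.0812, 0.2136]
orientation: [0.954, 0.301, -0.002, 0.001]
wrist_force: [-1.0, -1.3, 5.5]
gripper_width: 0.154
```

```bash
python3 - <<'E'
from h import *
bar_st()
E
```

```text
clk 18.52 pos [0.542  0.0812 0.2136] baryaw -0.959 F [-1.  -1.3  5.5] T [-0.305 -0.116  0.343] w 0.154
```

The first click is passed and the second tooth is just starting to load, so I'll stop here. Back off the load slightly, then check it is held before letting go.

{"method": "apply_moves", "body": {
  "motion": [
    [[0.0,0,0.0,0,0.03],[0.0,0,0.0,0.0002,0.06],[0.0,0,0.0,0.0004,0.07],[0.0,0,0,0.0006,0.07],[0.0,0,0,0.0006,0.07]]
  ]
}}

```text
clock: 19.15
tool_pos: [0.5418, 0.0811, 0.2139]
orientation: [0.943, 0.334, -0.002, 0.001]
wrist_force: [1.0, -0.3, 1.5]
gripper_width: 0.154
```

```bash
python3 - <<'E'
from h import *
bar_st()
E
```

```text
clk 19.15 pos [0.5418 0.0811 0.2139] baryaw -0.89 F [ 1.  -0.3  1.5] T [-0.221 -0.126  0.014] w 0.154
```

The force dropped 4 N for a 0.3 mm rise, far stiffer than the seal, so the lugs are held under the flange. Now I'll release.

{"method": "apply_moves", "body": {
  "motion": [
    [[0.045,0,0.0,0,0],[0.045,0,0.0,0,0],[0.045,0,0.0,0,0],[0.045,0,0,0,0],[0.045,0,0,0.002,0]]
  ]
}}

```text
clock: 19.77
tool_pos: [0.5417, 0.0811, 0.2158]
orientation: [0.943, 0.334, -0.002, 0.001]
wrist_force: [-0.2, -0.3, 0.1]
gripper_width: 0.528
```

{"method": "apply_moves", "body": {
  "motion": [
    [[0.045,0,0.0,0.01,0],[0.045,0,0.0,0.03,0],[0.045,0,0.0,0.06,0],[0.045,0,0,0.09,0],[0.045,0,0,0.11,0]]
  ]
}}

```text
clock: 20.4
tool_pos: [0.5421, 0.081, 0.3282]
orientation: [0.943, 0.334, -0.001, 0.001]
wrist_force: [0.4, -0.1, -1.2]
gripper_width: 0.522
```

{"method": "apply_moves", "body": {
  "motion": [
    [[0.045,0,-0.04,0,0],[0.045,0,-0.09,0,0],[0.045,0,-0.14,0,0],[0.045,0,-0.19,0,0],[0.045,0,-0.22,0,0]]
  ]
}}

```text
clock: 21.02
tool_pos: [0.5415, -0.1422, 0.3294]
orientation: [0.943, 0.332, -0.001, 0.001]
wrist_force: [0.8, 0.3, 0.2]
gripper_width: 0.528
```

```bash
python3 - <<'E'
from fit import *
bar_st(); p,d=snap('top','top5'); p2,d2=snap('scene','sc5')
a=cv2.resize(p[179:259,202:282,::-1],(400,400),interpolation=2)
c=proj('scene',[.54,.08,.20]).astype(int)
b=cv2.resize(p2[c[1]-40:c[1]+40,c[0]-40:c[0]+40,::-1],(400,400),interpolation=2)
cv2.imwrite('pics/crop5.png',np.hstack([a,b]))
fit('top5','top',np.array([.5403,.0805]),.196,.037); fit('sc5','scene',np.array([.542,.079]),.196,.037)
for n,dd in(('top',d),('scene',d2)):
    C=cloud(n,dd); m=(dd>0)&(np.hypot(C[...,0]-.541,C[...,1]-.08)<.036); z=C[m][:,2]; print(n,'bar z',np.percentile(z,97).round(4),'disc z',np.median(z[(z>.185)&(z<.205)]).round(4))
E
```

```text
clk 21.02 pos [ 0.5415 -0.1422  0.3294] baryaw -0.893 F [0.8 0.3 0.2] T [ 0.033  0.039 -0.002] w 0.528
top5 top 36 ctr [0.5409 0.0804] rms 0.0008 ang [-174.0, -164.0, -153.0, -150.0, -136.0, -128.0, -117.0, -107.0, -97.0, -87.0, -74.0, -68.0, -57.0, -43.0, -33.0, -26.0, -15.0, -6.0, 7.0, 17.0, 23.0, 39.0, 47.0, 57.0, 64.0, 74.0, 87.0, 94.0, 104.0, 117.0, 128.0, 133.0, 147.0, 157.0, 164.0, 178.0]
sc5 scene 31 ctr [0.5426 0.0797] rms 0.0015 ang [-171.0, -162.0, -156.0, -146.0, -131.0, -125.0, -120.0, -107.0, -97.0, -89.0, -81.0, -62.0, -57.0, -42.0, -38.0, -22.0, -16.0, -9.0, 2.0, 15.0, 28.0, 35.0, 49.0, 59.0, 61.0, 75.0, 84.0, 93.0, 109.0, 113.0, 172.0]
top bar z 0.228 disc z 0.1978
scene bar z 0.2254 disc z 0.1966
```

View pics/crop5.png

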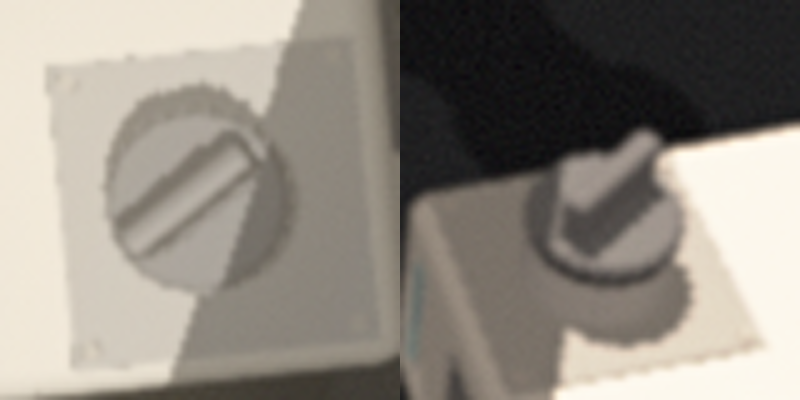

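The cap sits level and centred on the neck, the ring hidden under its disc (left crop (200,200), right crop (615,220)). The disc top is at about 0.197 m; locked should be 0.196 and merely resting on the seal 0.2005.

```bash
python3 -c "
from h import *
print(env.finish_job())"
```

```text
the job is handed in; nothing more can be done
None
```

The small cap is back on the filler neck, turned clockwise to its stop, clicked once and released. I handed the job in at about 21 s of the 72 s allowed.

**What happened:**
- **First try:** the cap was about 3.7 mm off-centre, because it was gripped off the middle of the bar, and its stem end touched the rim at about 5 N. I lifted it, re-measured and shifted it over.
- **Slots:** the lugs met the flange at up to 11 N for a moment. I eased that to about 3 N and turned the cap clockwise until they dropped into the slots.
- **Locking:** I pressed the seal down at 6–8 N while turning; the torque rose to 0.42 N m near the predicted stop angle. It then fell to nothing and was rising again at 0.34 N m when I stopped, which means one click. I eased back 0.07 rad and let go.

**Last checks:**
- **Held down:** just before release, raising the tool 0.3 mm changed the force by 4 N. That is far stiffer than the seal, so the lugs were under the flange.
- **Height and centring:** the two cameras put the disc top at 0.1966 and 0.1978 m, where locked should be 0.196 m and merely resting on the seal 0.2005 m. The cap is centred on the neck within about 1 mm.

**Less certain:** the two camera calibrations disagreed by about 2 mm, so I compared positions within one view. A brief 0.08 N m during the turn I took as cam friction, not a click. I did not take a separate final picture check of the other things on the bench. The arm's path stayed clear of them.

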